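# Fired samples back into their plaster moulds

## Robot

A 6-joint arm with a two-finger parallel gripper is mounted at the origin on the work surface. World frame = base frame: x ahead of the robot, y to its left, z up, the work surface at z = 0. Lengths are in m, angles in rad, forces in N, time in s.
With the tool pointing down it reaches from about 0.325 to 0.925 m from the base axis. Payload 3.1 kg.
Tool frame: the origin (TCP) lies at the very end of the fingers, on their centre line; the grasp point (between the pads) lies 19 mm behind it; z points along the fingers, y is the line along which they close (so a half turn about z gives the same grasp; the last joint's range is limited). The gripper opens to 85 mm and grips with 20 to 120 N. Pads are 22 mm wide; open, the fingers measure 114 mm over their backs; the gripper's body (76 mm by 85 mm) begins 54 mm behind the grasp point. The pads swing forward as they close: fully open they stand 13 mm farther back than shut.
Start: joints at [1.229, 0.217, 1.613, -0, 1.311, -0.112], TCP at [0.142, 0.609, 0.231] pointing down, gripper open.
Joint ranges: [-2.75, 2.75], [-0.78, 2.1], [0.31, 2.55], [-1.13, 4.27], [0.13, 2.63], [-2.58, 2.58]. Speed limits (rad/s): [2.79, 2.79, 3.14, 3.14, 3.14, 3.14].

## Interface

Orientations are given as a unit quaternion [x, y, z, w].
In Python, from plant import r gives the robot as it stands.
- The arm moves only by the shell command python3 -m inch 'ROWS' [FORCE]. ROWS is JSON, a list of rows, each a list of 7 numbers: the opening, from -1 (shut) to 1 (fully open), then the shift along the world's x, y, z scaled (see below), then the turn, a rotation vector about the world's x, y, z scaled (see below). A call has 1 to 5 rows; each row shifts and turns the commanded pose from where the row before left it; what a row does not reach is not made up. The controller multiplies each number of a shift by 0.1 m and each number of a turn by pi rad. A row lasts 1/8 s, in which the tool goes at most 62.5 mm and 10.7 degrees, less where a joint would pass 70% of its speed; a pose out of reach is approached as far as the arm can. A call with a number of a shift or a turn outside -1 to 1 is refused whole. A call with a gripper value outside its range is refused whole. The fingers move at their own pace and stop on an object; FORCE is the grip in N (left out, the last holds). Time passes only in rows, so rows that do not move let the fingers close. It gives the time, the measured TCP pose, the force, the opening and the grip force at its end, in the units of the state.
- r.get_obs(): the state, without advancing time (a new reading comes with each control period).
- r.read_camera(name): name is "scene" or "side" or "wrist"; returns a dict with "image" (480x640x3 uint8, blue, green, red), "K" (3x3 intrinsics, pixels), "eye" and "orientation" of the camera in the world. Camera axes: x right, y up, looking along -z (the intrinsics and any distortion apply to the point x, -y, -z); pixel columns grow to the right and rows downward; lengths in m; the calibration is good to about 2 mm. The wrist camera is an equidistant fisheye: a pixel r from the principal point sees the ray r / f radians off the axis. A picture is of the moment at which its call begins. There is no depth.
- r.job_done(): hands the job in; it is judged then, once.
Trained networks look in a picture, given as the dict that the camera call returned (one of the last four; its "shot" number tells which), for a name from the list of things; names that differ only in an ending like _2 or _b are one class to them, and where a whole thing is asked for, a point or a joint stands for the part that bears it (a point fixed in the world has none). Each returns a list of dicts, best first, with "conf" (0 to 1); they miss things now and then, are a little off and sometimes report something else, mostly with a low value. They report only what shows in the picture. A call takes as long as a camera call. They do not tell look-alikes from the thing itself.
- r.spot_in(picture, label): "rect" ([left, top, right, bottom] in pixels, round what is visible of it).
- r.landmark_of(picture, label): "position" ([column, row] in pixels: a listed point, or the origin of a listed thing).
The state is a dict: "time_s": time; "joint_pos": joint angles; "joint_vel": joint speeds; "joint_torque": joint torques, N m; "ee_pos": TCP position; "tool_rot": TCP orientation; "contact_force": force on the tool from outside, world axes, zero at the start; "moment": the same for the moment, N m; "finger_gap": finger opening in m; "grip_force": force on a finger pad.
Only numpy, scipy, OpenCV 4.12 (cv2) and the standard library are available. Lean on these libraries where they do the work, as an engineer would, in place of code of your own. Each camera call takes 0.05 s, during which the arm holds its last target. There are 200 camera calls.

## Task

Four press-mould halves lie open on the bench, and the four painted clay samples that belong to them (angel wing, guitar, heart, sun) lie loose in front. Lay each sample, painted face up, into the mould whose cavity has its shape, turned to fit, so that it rests flat on the bottom of the cavity. They are brittle: lower them in and let go there rather than dropping them, and do not bump the cracked skeleton musician or the pestle from their places.

Things in the scene. Friction and masses are not known exactly. Their poses are not given: they have to be found in the camera images.
- wing: Angel wing, white with turquoise lines, 98 x 45 mm. Loose, about 0.16 kg, 30 mm thick, painted face up; sides upright from 5 to 25 mm, lower edge rounded in 4 mm, upper 5 mm. Origin on the underside, 45 mm wide there: grip across y. x towards the tip: round shoulder at x = -41 mm, feather tip at x = +57, y = +16 mm; straight edge on the +y side, scalloped on the -y side; z up.
- guitar: Little guitar, ochre with dark sound hole, 106 x 46 mm. Loose, about 0.16 kg, 30 mm thick, painted face up; sides upright from 5 to 25 mm, lower edge rounded in 4 mm, upper 5 mm. Origin on the underside, at the waist, 32 mm wide (38 mm at x = -11 and +11 mm): grip across y. x along the neck: lower bout (46 mm wide) ends at x = -46 mm, upper bout 38 mm wide, neck 15 to 18 mm wide, ends at x = +60 mm; z up.
- heart: Heart, red with gold line and white dots, 63 x 54 mm. Loose, about 0.16 kg, 30 mm thick, painted face up; sides upright from 5 to 25 mm, lower edge rounded in 4 mm, upper 5 mm. Origin on the underside, where it is widest, 54 mm across y, sides parallel from x = -11 to +6 mm: grip there. x towards the point at x = +38 mm; lobes end at x = -25 mm, notch at x = -19 mm; z up.
- sun: Round sun tile, 58 mm in diameter, blue with a yellow rayed face. Loose, about 0.16 kg, 30 mm thick, painted face up; sides upright from 5 to 25 mm, lower edge rounded in 4 mm, upper 5 mm. Origin on the underside, at its centre, z up. It may be gripped and laid any way round.
- mould_wing: White plaster block 136 x 90 x 36 mm, stays put, wing-shaped red-brown cavity in its top: 10 mm deep, 6 mm wider all round than the sample. Origin at the bench (underside), right under where the sample's origin belongs (26 mm above it, on the cavity floor); x towards the cavity's feather tip, as the wing's x must point; z up. Block from x = -61 to +75 mm, y = -45 to 45 mm.
- mould_guitar: White plaster block 136 x 90 x 36 mm, stays put, guitar-shaped red-brown cavity in its top: 10 mm deep, 6 mm wider all round than the sample. Origin at the bench (underside), right under where the sample's origin belongs (26 mm above it, on the cavity floor); x towards the cavity's neck end, as the guitar's x must point; z up. Block from x = -61 to +75 mm, y = -45 to 45 mm.
- mould_heart: White plaster block 136 x 90 x 36 mm, stays put, heart-shaped red-brown cavity in its top: 10 mm deep, 6 mm wider all round than the sample. Origin at the bench (underside), right under where the sample's origin belongs (26 mm above it, on the cavity floor); x towards the cavity's point, as the heart's x must point; z up. Block from x = -62 to +74 mm, y = -45 to 45 mm.
- mould_sun: White plaster block 136 x 90 x 36 mm, stays put, round red-brown cavity in its top: 10 mm deep, 6 mm wider all round than the sample. Origin at the bench (underside), right under where the sample's origin belongs (26 mm above it, on the cavity floor), which is the block's centre; z up. Cavity 70 mm in diameter; the sun may lie any way round.
- musician: Bystander between the moulds: cracked clay skeleton with a dark red hat, seated on a round terracotta base 48 mm in diameter, 101 mm high. Origin: centre of its underside, z up. Not to be moved 30 mm or toppled.
- pestle: Bystander among the samples: white ceramic pestle lying on the bench, 112 mm long, 28 mm thick at both ends, 18 mm in the middle. Origin: on its axis at its middle, 14 mm above the bench, x along it. Not to be moved 30 mm.
Things that resemble listed ones, but are neither listed nor needed, are in the scene too. What is shaped like the wing but blue or purple is not meant.

How it is judged:
At the end, for the whole second after the job is handed in: Each sample lies in the mould of its shape: origin within 12 mm in plan of the mould's origin, underside 23 to 29 mm above the mould's underside, tilted under 0.06 rad, at rest; musician upright (under 0.3 rad) and pestle, both within 30 mm of their starts (horizontal distance between wing and mould_wing below 0.012 m and z of wing in the frame of mould_wing between 0.023 and 0.029 m and angle between each of wing, guitar, heart, sun's own z axis and vertical below 0.06 rad and linear speed of each of wing, guitar, heart, sun below 0.01 m/s and angular speed of each of wing, guitar, heart, sun below 0.1 rad/s and horizontal distance between guitar and mould_guitar below 0.012 m and z of guitar in the frame of mould_guitar between 0.023 and 0.029 m and horizontal distance between heart and mould_heart below 0.012 m and z of heart in the frame of mould_heart between 0.023 and 0.029 m and horizontal distance between sun and mould_sun below 0.012 m and z of sun in the frame of mould_sun between 0.023 and 0.029 m and distance of each of musician, pestle from where it was at the start of the episode below 0.03 m and angle between musician's own z axis and vertical below 0.3 rad); the robot touches nothing.
It fails at once if a sample is dropped (falls free faster than 0.8 m/s, a drop of over 3 cm) ((linear speed of wing above 0.8 m/s and contact force between the fingers and wing below 0.05 N) or (linear speed of guitar above 0.8 m/s and contact force between the fingers and guitar below 0.05 N) or (linear speed of heart above 0.8 m/s and contact force between the fingers and heart below 0.05 N) or (linear speed of sun above 0.8 m/s and contact force between the fingers and sun below 0.05 N)).
It fails at once if the skeleton musician is knocked 30 mm from its place or over (distance of musician from where it was at the start of the episode above 0.03 m or angle between musician's own z axis and vertical above 0.3 rad).
It fails at once if the pestle is pushed over 30 mm from its place (distance of pestle from where it was at the start of the episode above 0.03 m).
It also fails if it takes over 123 s, if anything falls off the work surface, if the arm or the gripper's body presses on something with over 40 N, if the wrist force passes 120 N, or if a joint passes its speed limit or range.

## Working session

There is one attempt and no reset: what is moved stays moved. The work goes in short steps, Python scripts to look and compute and a shell command to move; the robot and the scene stay as the last step left them, time stands still between calls to the robot, and variables do not carry over. Pictures are saved under pics/ and viewed, at most 14 in all, crops included, and the job is handed in when it is done.

```bash
mkdir -p pics; ls
cat > h.py <<'E'
import numpy as np, cv2
from plant import r
from scipy.spatial.transform import Rotation as R
def pix2w(p,uv,z):
    K=np.array(p["K"]);d=np.array([(uv[0]-K[0,2])/K[0,0],(uv[1]-K[1,2])/K[1,1]])
    if p.get("fish"):
        t=np.linalg.norm(d);s=np.sin(t)/max(t,1e-9);v=np.array([d[0]*s,-d[1]*s,-np.cos(t)])
    else: v=np.array([d[0],-d[1],-1])
    w=R.from_quat(p["orientation"]).apply(v);e=np.array(p["eye"])
    return e+w*(z-e[2])/w[2]
def w2pix(p,X):
    K=np.array(p["K"]);v=R.from_quat(p["orientation"]).inv().apply(np.array(X)-np.array(p["eye"]));v=v*[1,-1,-1]
    if p.get("fish"):
        rr=np.hypot(v[0],v[1]);t=np.arctan2(rr,v[2]);d=v[:2]/max(rr,1e-9)*t
    else: d=v[:2]/v[2]
    return d*[K[0,0],K[1,1]]+K[:2,2]
def cam(n):
    p=r.read_camera(n);p["fish"]=n=="wrist";return p
E
python3 - <<'E'
from h import *
o=r.get_obs();print(o["ee_pos"],o["tool_rot"],o["finger_gap"])
Z=dict(wing=0,guitar=0,heart=0,sun=0,mould_wing=0,mould_guitar=0,mould_heart=0,mould_sun=0,musician=0,pestle=.014)
for n in("scene","side","wrist"):
    p=cam(n);cv2.imwrite(f"pics/{n}0.png",p["image"])
    print(n,np.round(p["eye"],3),np.round(p["orientation"],3),np.round(p["K"],1).tolist(),[k for k in p])
    for l in Z:
        print(l,[(np.round(d["position"]).tolist(),round(d["conf"],2),np.round(pix2w(p,d["position"],Z[l])[:2],3).tolist()) for d in r.landmark_of(p,l)[:3]])
E
```

```text
pics
[0.14208045 0.60780693 0.2299642 ] [ 1.14659664e-01  9.93404129e-01 -1.15533897e-03 -2.52605748e-04] 0.08551952316022698
scene [1.104 0.464 0.681] [0.188 0.381 0.822 0.38 ] [[474.5, 0.0, 316.6], [0.0, 474.5, 241.4], [0.0, 0.0, 1.0]] ['image', 'K', 'eye', 'orientation', 'shot', 'fish']
wing [([298.0, 227.0], 0.98, [0.454, -0.116]), ([271.0, 165.0], 0.8, [0.294, -0.358]), ([463.0, 258.0], 0.61, [0.3, 0.227])]
guitar [([461.0, 306.0], 0.9, [0.432, 0.286]), ([334.0, 325.0], 0.42, [0.632, 0.13])]
heart [([266.0, 194.0], 0.71, [0.406, -0.268])]
sun [([392.0, 280.0], 0.94, [0.459, 0.146])]
mould_wing [([197.0, 226.0], 0.92, [0.605, -0.294]), ([299.0, 225.0], 0.24, [0.448, -0.119])]
mould_guitar [([332.0, 327.0], 0.95, [0.636, 0.129])]
mould_heart [([421.0, 379.0], 0.85, [0.627, 0.313])]
mould_sun [([235.0, 271.0], 0.84, [0.652, -0.116])]
musician [([286.0, 289.0], 0.71, [0.621, -0.001])]
pestle [([336.0, 243.0], 0.84, [0.456, -0.005])]
side [ 0.415 -1.007  0.947] [ 0.404 -0.016 -0.037  0.914] [[620.6, 0.0, 323.2], [0.0, 620.6, 243.6], [0.0, 0.0, 1.0]] ['image', 'K', 'eye', 'orientation
[... 408 characters left out ...]
4.0, 167.0], 0.66, [0.631, 0.318])]
mould_sun [([403.0, 289.0], 0.69, [0.655, -0.124])]
musician [([379.0, 246.0], 0.87, [0.623, 0.01]), ([366.0, 165.0], 0.37, [0.636, 0.326])]
pestle [([304.0, 250.0], 0.96, [0.453, -0.003])]
wrist [0.062 0.628 0.374] [-0.128 -0.102  0.613  0.773] [[371.6, 0.0, 323.4], [0.0, 371.6, 234.4], [0.0, 0.0, 1.0]] ['image', 'K', 'eye', 'orientation', 'shot', 'fish']
wing [([20.0, 425.0], 0.94, [0.461, -0.136]), ([100.0, 361.0], 0.59, [0.303, 0.232])]
guitar [([164.0, 419.0], 0.86, [0.426, 0.289])]
heart []
sun []
mould_wing [([21.0, 463.0], 0.74, [0.611, -0.293])]
mould_guitar []
mould_heart []
mould_sun []
musician []
pestle [([54.0, 435.0], 0.52, [0.464, -0.004])]
```

View pics/scene0.png

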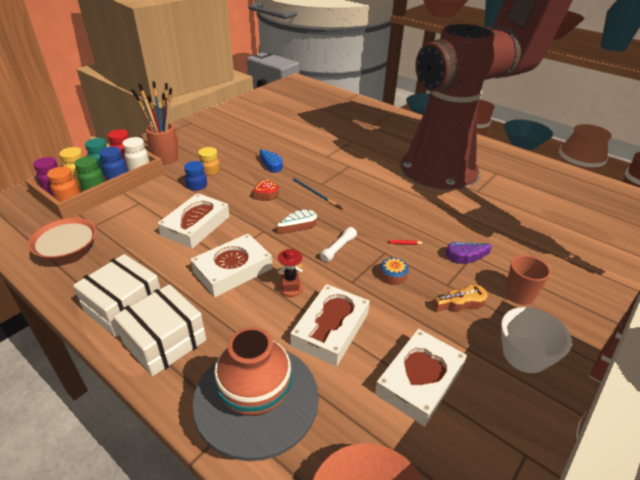

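View pics/side0.png

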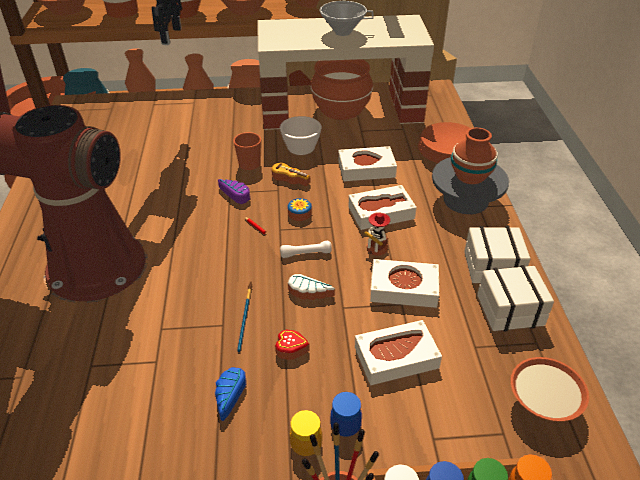

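The scene and side views agree. The white wing is at scene (298,222), heart (266,190), sun (393,270), guitar (461,298), pestle (338,244) and musician (290,275), with the four moulds in a row behind. The blue and purple wings are decoys. Next I rectify both views to get the yaw angles.

```bash
cat >> h.py <<'E'
X0,X1,Y0,Y1=.36,.72,-.36,.40
def top(p,z,s=1000.):
    # rows: x decreasing, cols: y decreasing
    c=[(X1,Y1),(X1,Y0),(X0,Y0),(X0,Y1)]
    src=np.float32([w2pix(p,(*a,z)) for a in c]);W,H=int(round((Y1-Y0)*s)),int(round((X1-X0)*s))
    return cv2.warpPerspective(p["image"],cv2.getPerspectiveTransform(src,np.float32([(0,0),(W,0),(W,H),(0,H)])),(W,H),flags=cv2.INTER_CUBIC)
E
python3 - <<'E'
from h import *
for n in("scene","side"):
    p=cam(n);t=top(p,.033);cv2.imwrite(f"pics/{n}_top.png",t)
    t=top(p,.036);hsv=cv2.cvtColor(t,cv2.COLOR_BGR2HSV)
    m=((hsv[...,2]>175)&(hsv[...,1]<60)).astype(np.uint8)
    cs,_=cv2.findContours(m,cv2.RETR_EXTERNAL,cv2.CHAIN_APPROX_NONE)
    for c in cs:
        if cv2.contourArea(c)<1000: continue
        (u,v),wh,a=cv2.minAreaRect(c);b=cv2.boxPoints(((u,v),wh,a));e=max([b[1]-b[0],b[2]-b[1]],key=np.linalg.norm)
        print(n,"ctr",round(X1-v/1000,3),round(Y1-u/1000,3),"size",np.round(wh),"longaxis yaw deg",round(np.degrees(np.arctan2(-e[0],-e[1])),1))
E
```

```text
scene ctr 0.464 -0.115 size [47. 94.] longaxis yaw deg -31.2
scene ctr 0.47 0.016 size [120.  28.] longaxis yaw deg -175.5
scene ctr 0.617 -0.281 size [162. 120.] longaxis yaw deg -168.7
scene ctr 0.633 0.313 size [138.  93.] longaxis yaw deg -177.9
scene ctr 0.652 0.137 size [155.  99.] longaxis yaw deg -167.5
scene ctr 0.656 -0.107 size [122. 137.] longaxis yaw deg -11.5
side ctr 0.456 -0.132 size [42. 92.] longaxis yaw deg -32.9
side ctr 0.457 -0.013 size [110.  21.] longaxis yaw deg -176.1
side ctr 0.61 -0.299 size [137.  91.] longaxis yaw deg -168.3
side ctr 0.634 0.31 size [137.  92.] longaxis yaw deg -177.8
side ctr 0.655 -0.123 size [ 91. 136.] longaxis yaw deg -11.8
side ctr 0.645 0.13 size [137.  91.] longaxis yaw deg -167.8
```

View pics/side_top.png

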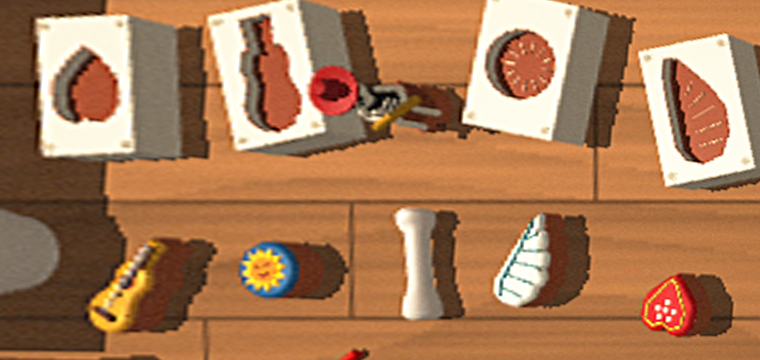

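View pics/scene_top.png

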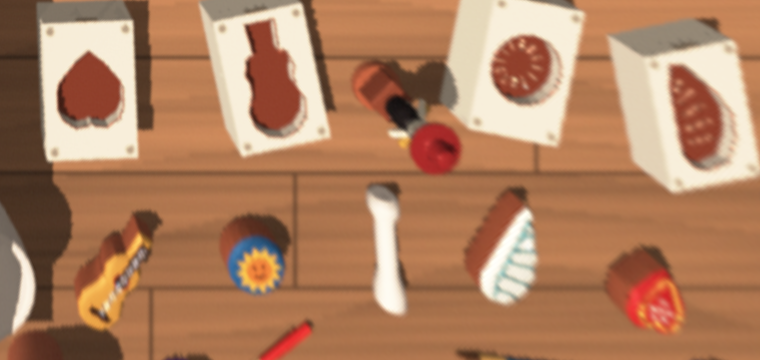

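```bash
python3 -m inch '[[1,0.26,-0.43,0.07,0,0,0],[1,0.26,-0.43,0.07,0,0,0],[1,0.26,-0.43,0.07,0,0,0],[1,0.26,-0.43,0.07,0,0,0],[1,0.26,-0.43,0.07,0,0,0]]' 40
python3 -m inch '[[1,0.26,-0.43,0.07,0,0,0],[1,0.26,-0.43,0.07,0,0,0],[1,0.26,-0.43,0.07,0,0,0],[1,0.26,-0.43,0.07,0,0,0],[1,0.26,-0.43,0.07,0,0,0]]'
python3 -m inch '[[1,0.26,-0.43,0.07,0,0,0],[1,0.26,-0.43,0.07,0,0,0],[1,0.26,-0.43,0.07,0,0,0],[1,0.26,-0.43,0.07,0,0,0],[1,0,0,0,0,0,0]]'
python3 - <<'E'
from h import *
p=cam("wrist");print(np.round(p["eye"],3),R.from_quat(p["orientation"]).apply([0,0,-1]));cv2.imwrite("pics/w1.png",p["image"])
# fisheye-aware rectification at z=.03
z=.031;xs=X1-np.arange(360)/1000;ys=Y1-np.arange(760)/1000
m=np.float32([[w2pix(p,(x,y,z)) for y in ys] for x in xs])
cv2.imwrite("pics/w1_top.png",cv2.remap(p["image"],m[...,0],m[...,1],cv2.INTER_CUBIC))
for l in "wing guitar heart sun mould_wing mould_guitar mould_heart mould_sun musician pestle".split():
    print(l,[(np.round(d["position"]).tolist(),round(d["conf"],2),np.round(pix2w(p,d["position"],0)[:2],3).tolist()) for d in r.landmark_of(p,l)[:3]])
E
```

```text
time_s: 2.38
ee_pos: [0.273, 0.3922, 0.2668]
tool_rot: [0.114, 0.993, 0.0, 0.0]
contact_force: [1.1, -0.6, 0.4]
finger_gap: 0.0852
grip_force: 0.0
time_s: 3.0
ee_pos: [0.403, 0.1771, 0.3019]
tool_rot: [0.115, 0.993, 0.0, 0.001]
contact_force: [0.7, 0.2, -0.5]
finger_gap: 0.0853
grip_force: 0.0
time_s: 3.62
ee_pos: [0.5078, 0.0038, 0.3299]
tool_rot: [0.117, 0.993, -0.0, 0.001]
contact_force: [-1.1, 0.8, -0.8]
finger_gap: 0.0854
grip_force: 0.0
[0.427 0.024 0.473] [ 0.3150185  -0.07522278 -0.94609982]
wing [([221.0, 158.0], 0.85, [0.452, -0.12]), ([61.0, 108.0], 0.59, [0.301, -0.348])]
guitar [([514.0, 81.0], 0.55, [0.431, 0.288])]
heart [([123.0, 160.0], 0.59, [0.412, -0.262])]
sun [([414.0, 109.0], 0.87, [0.448, 0.138])]
mould_wing [([150.0, 288.0], 0.82, [0.607, -0.294])]
mould_guitar [([429.0, 251.0], 0.78, [0.643, 0.125]), ([511.0, 78.0], 0.55, [0.426, 0.284])]
mould_heart [([541.0, 215.0], 0.74, [0.63, 0.31]), ([429.0, 250.0], 0.52, [0.641, 0.125])]
mould_sun [([263.0, 294.0], 0.92, [0.653, -0.121])]
musician [([341.0, 255.0], 0.79, [0.619, 0.003])]
pestle [([312.0, 142.0], 0.88, [0.461, 0.0])]
```

View pics/w1_top.png

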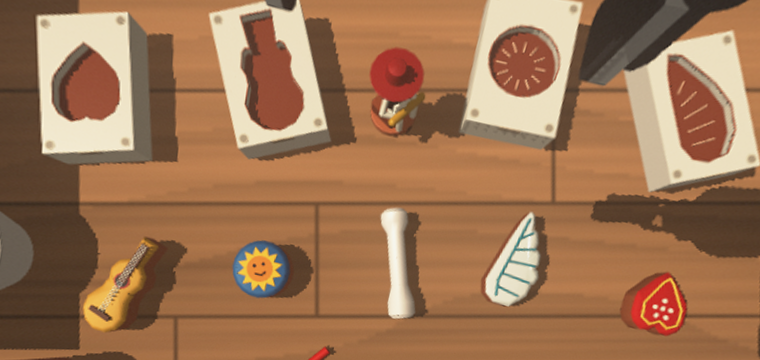

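The wrist view shows all samples and moulds, with the sun mould near top-view (525,60) and the wing mould near (695,105). The heart's direction is unclear, so I zoom in with guessed outlines overlaid.

```bash
cat >> h.py <<'E'
OUT=dict(wing=[(-41,0),(-33,16),(-10,22),(57,16),(35,-8),(0,-22),(-25,-20)],
 guitar=[(-46,0),(-36,18),(-24,23),(-11,19),(0,16),(11,19),(22,17),(30,8),(60,8),(60,-8),(30,-8),(22,-17),(11,-19),(0,-16),(-11,-19),(-24,-23),(-36,-18)],
 heart=[(-19,0),(-25,13),(-20,22),(-11,27),(6,27),(38,0),(6,-27),(-11,-27),(-20,-22),(-25,-13)],
 sun=[(29*np.cos(a),29*np.sin(a)) for a in np.linspace(0,6.28,25)])
def zoom(p,c,z,s=4,w=70):
    g=np.arange(-w*s,w*s)/s/1000
    if not p["fish"] : pass
    xs=c[0]-g;ys=c[1]-g
    m=np.float32([[w2pix(p,(x,y,z)) for y in ys] for x in xs])
    return cv2.remap(p["image"],m[...,0],m[...,1],cv2.INTER_CUBIC)
def over(im,c,name,x,y,yaw,grow=0,s=4,w=70):
    P=np.array(OUT[name])*1.;P=P*(1+grow/np.linalg.norm(P,axis=1,keepdims=True))/1000
    a=np.radians(yaw);W=P@np.array([[np.cos(a),np.sin(a)],[-np.sin(a),np.cos(a)]])+[x,y]
    q=np.int32([( (c[1]-b)*1000*s+w*s,(c[0]-a_)*1000*s+w*s) for a_,b in W])
    cv2.polylines(im,[q],True,(0,255,0),1)
    cv2.circle(im,tuple(int(t) for t in ((c[1]-y)*1000*s+w*s,(c[0]-x)*1000*s+w*s)),3,(255,0,255),-1)
    return im
E
python3 - <<'E'
from h import *
p=cam("wrist")
G=dict(wing=(.452,-.12,-32),guitar=(.429,.288,-35),heart=(.412,-.262,-30),sun=(.449,.138,0))
I=[]
for n,(x,y,a) in G.items():
    im=zoom(p,(x,y),.03,s=2.1*1.0 if 0 else 2,w=75) ;I.append(over(im,(x,y),n,x,y,a,s=2,w=75))
cv2.imwrite("pics/z1.png",np.vstack([np.hstack(I[:2]),np.hstack(I[2:])]))
E
```

```text
(no output)
```

View pics/z1.png

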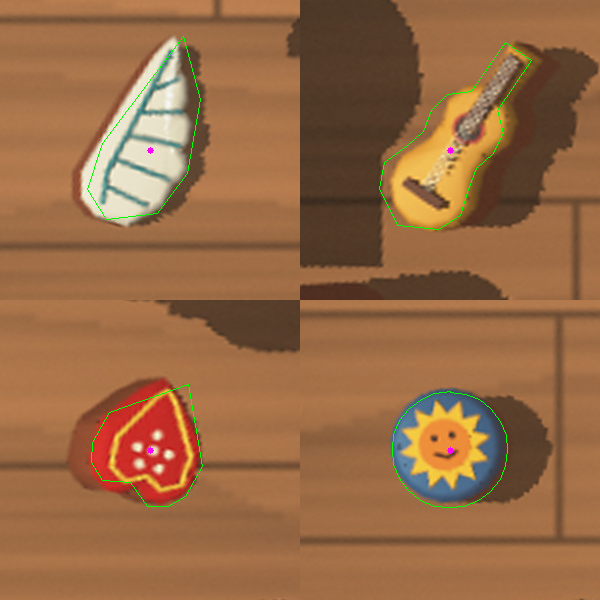

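The overlays fit to a few mm. The heart's point is at about (165,385) in its tile, which gives a yaw of about -17°. I start with the heart.

```bash
python3 -m inch '[[1,-0.16,-0.44,-0.2,0,0,-0.02],[1,-0.16,-0.44,-0.2,0,0,0],[1,-0.16,-0.44,-0.2,0,0,0],[1,-0.16,-0.44,-0.2,0,0,0],[1,-0.16,-0.44,-0.3,0,0,0]]'
python3 -m inch '[[1,-0.16,-0.44,-0.4,0,0,0],[1,0,0,-0.3,0,0,0],[1,0,0,0,0,0,0]]'
cat >> h.py <<'E'
def check(name,x,y,yaw,fn,z=.03,lab=None,zl=0):
    p=cam("wrist");o=r.get_obs();q=R.from_quat(o["tool_rot"]);ty=q.apply([0,1,0]);tz=q.apply([0,0,1])
    print("tcp",np.round(o["ee_pos"],4),"phi",round(np.degrees(np.arctan2(ty[1],ty[0])),1),"tz",np.round(tz,3))
    for d in r.landmark_of(p,lab or name)[:2]: print(name,round(d["conf"],2),np.round(pix2w(p,d["position"],zl),4))
    cv2.imwrite(fn,over(zoom(p,(x,y),z),(x,y),name,x,y,yaw,grow=6 if lab else 0))
E
python3 - <<'E'
from h import *
check("heart",.412,-.260,-17,"pics/heart1.png",z=.028)
E
```

```text
time_s: 4.85
ee_pos: [0.4266, -0.2152, 0.2198]
tool_rot: [0.146, 0.989, -0.001, 0.002]
contact_force: [0.8, -0.1, -0.3]
finger_gap: 0.085
grip_force: 0.0
time_s: 5.22
ee_pos: [0.4081, -0.2562, 0.1466]
tool_rot: [0.146, 0.989, 0.002, -0.003]
contact_force: [0.1, -0.7, 0.6]
finger_gap: 0.0855
grip_force: 0.0
tcp [ 0.4097 -0.2569  0.1486] phi 73.2 tz [-0.002  0.002 -1.   ]
heart 0.85 [ 0.4135 -0.2635  0.    ]
heart 0.23 [ 0.608  -0.2951  0.    ]
```

View pics/heart1.png

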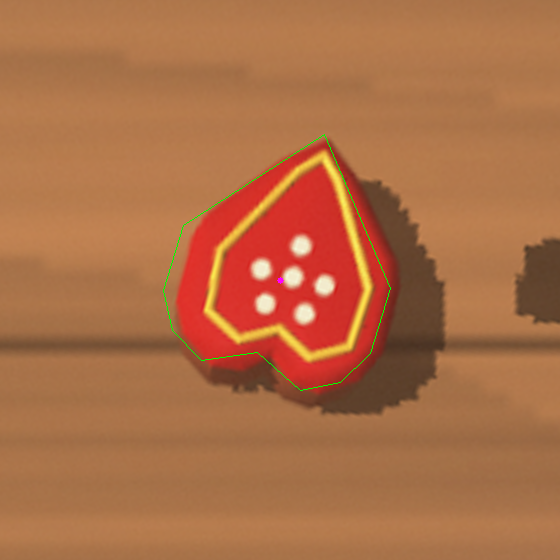

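The outline fits once shifted about 3 mm towards -y. Now I descend and grip.

```bash
python3 -m inch '[[1,-0.01,-0.055,-0.5,0,0,0],[1,0,0,-0.4,0,0,0],[1,0,0,-0.3,0,0,0],[1,0,0,-0.18,0,0,0],[1,0,0,0,0,0,0]]'
python3 -m inch '[[-1,0,0,0,0,0,0],[-1,0,0,0,0,0,0],[-1,0,0,0,0,0,0],[-1,0,0,0,0,0,0],[-1,0,0,0,0,0,0]]' 40
```

```text
time_s: 5.95
ee_pos: [0.4101, -0.2626, 0.0117]
tool_rot: [0.145, 0.989, -0.0, 0.0]
contact_force: [0.4, 1.0, 0.4]
finger_gap: 0.0855
grip_force: 0.0
time_s: 6.58
ee_pos: [0.411, -0.2639, 0.0136]
tool_rot: [0.146, 0.989, -0.001, 0.002]
contact_force: [-1.2, 2.1, 5.1]
finger_gap: 0.0528
grip_force: 41.7
```

```bash
python3 -m inch '[[-1,0,0,0.3,0,0,0],[-1,0,0,0.5,0,0,0],[-1,0,0,0.5,0,0,0],[-1,0.1,0.3,0.1,0,0,0.05],[-1,0.16,0.44,0,0,0,0.056]]'
python3 -m inch '[[-1,0.17,0.44,0,0,0,0],[-1,0.17,0.44,0,0,0,0],[-1,0.17,0.44,0,0,0,0],[-1,0.17,0.44,0,0,0,0],[-1,0.17,0.44,0,0,0,0]]'
python3 -m inch '[[-1,0.17,0.44,0,0,0,0],[-1,0.17,0.44,0,0,0,0],[-1,0.17,0.44,0,0,0,0],[-1,0.17,0.44,0,0,0,0],[-1,0,0,0,0,0,0]]'
python3 - <<'E'
from h import *
check("heart",.629,.311,2.2,"pics/heart2.png",z=.036,lab="mould_heart")
p=cam("side");print([np.round(pix2w(p,d["position"],.17-.03),3) for d in r.landmark_of(p,"heart")[:2]])
E
```

```text
time_s: 7.2
ee_pos: [0.4371, -0.1899, 0.1545]
tool_rot: [-0.022, 1.0, -0.002, 0.003]
contact_force: [0.6, 0.1, -1.4]
finger_gap: 0.0524
grip_force: 43.3
time_s: 7.82
ee_pos: [0.5209, 0.0326, 0.1522]
tool_rot: [-0.02, 1.0, -0.0, 0.001]
contact_force: [0.8, -0.1, -0.9]
finger_gap: 0.0527
grip_force: 43.3
time_s: 8.45
ee_pos: [0.5893, 0.2102, 0.1522]
tool_rot: [-0.022, 1.0, 0.001, 0.001]
contact_force: [-0.3, -0.8, -1.9]
finger_gap: 0.0526
grip_force: 43.3
tcp [0.5885 0.2084 0.1518] phi 92.5 tz [ 0.001 -0.    -1.   ]
heart 0.61 [ 0.6299  0.3112 -0.    ]
heart 0.38 [ 0.4531 -0.1219  0.    ]
[]
```

View pics/heart2.png

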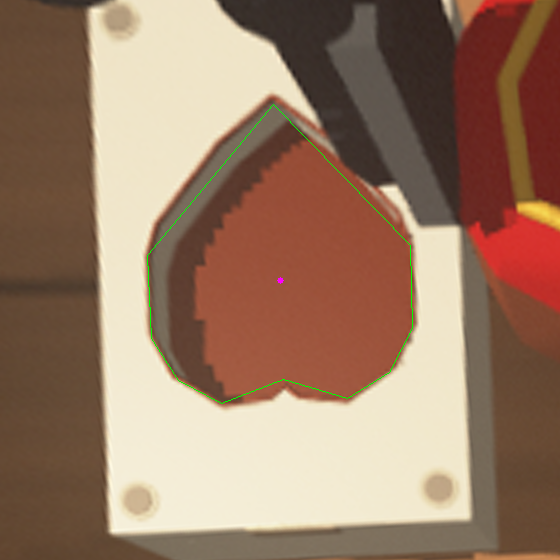

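The overlay matches the cavity to within 1 mm.

```bash
python3 -m inch '[[-1,0.2,0.51,0,0,0,0],[-1,0.205,0.515,0,0,0,0],[-1,0,0,-0.4,0,0,0],[-1,0,0,-0.4,0,0,0],[-1,0,0,0,0,0,0]]'
python3 - <<'E'
from h import *
import time
check("heart",.629,.311,2.5,"pics/heart3.png",z=.085)
E
```

```text
time_s: 9.28
ee_pos: [0.6247, 0.3068, 0.0662]
tool_rot: [-0.02, 1.0, -0.002, -0.005]
contact_force: [-0.0, -0.1, -2.0]
finger_gap: 0.0529
grip_force: 43.3
tcp [0.627  0.3077 0.0693] phi 92.2 tz [-0.005 -0.002 -1.   ]
heart 0.8 [0.6526 0.3107 0.    ]
```

View pics/heart3.png

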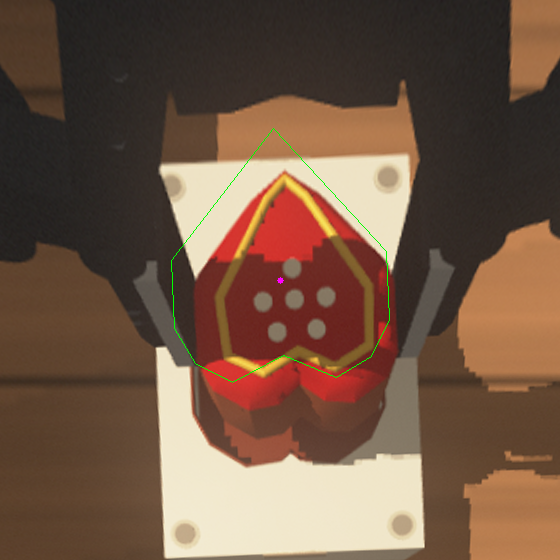

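The held heart sits about 4-5 mm towards -x and 4 mm towards -y of the target, so I correct that, lower and release.

```bash
python3 -m inch '[[-1,0.045,0.035,0,0,0,0],[-1,0,0,-0.15,0,0,0],[-1,0,0,-0.12,0,0,0],[-1,0,0,0,0,0,0]]'
```

```text
time_s: 9.88
ee_pos: [0.6314, 0.3124, 0.0417]
tool_rot: [-0.02, 1.0, -0.001, -0.002]
contact_force: [-0.2, 0.2, -1.8]
finger_gap: 0.0528
grip_force: 43.3
```

```bash
python3 -m inch '[[-1,0,0,-0.02,0,0,0],[-1,0,0,0,0,0,0],[0.4,0,0,0,0,0,0],[1,0,0,0,0,0,0],[1,0,0,0,0,0,0]]'
python3 -m inch '[[1,0,0,0,0,0,0],[1,0,0,0.3,0,0,0],[1,0,0,0.5,0,0,0],[1,0,0,0.4,0,0,0],[1,0,0,0,0,0,0]]'
python3 - <<'E'
from h import *
check("heart",.629,.311,2.5,"pics/heart4.png",z=.052,zl=.026)
E
```

```text
time_s: 10.5
ee_pos: [0.6338, 0.3133, 0.0429]
tool_rot: [-0.02, 1.0, 0.0, 0.0]
contact_force: [0.2, 0.3, -0.4]
finger_gap: 0.0851
grip_force: 0.0
time_s: 11.12
ee_pos: [0.6368, 0.3144, 0.1686]
tool_rot: [-0.02, 1.0, 0.002, 0.005]
contact_force: [0.8, -0.0, -1.1]
finger_gap: 0.0853
grip_force: 0.0
tcp [0.635  0.3137 0.1653] phi 92.3 tz [ 0.005  0.002 -1.   ]
heart 0.74 [0.6325 0.3157 0.026 ]
```

View pics/heart4.png

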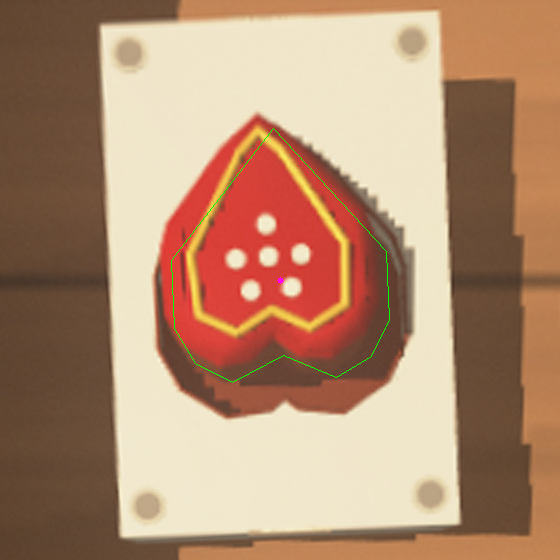

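The heart is in its cavity but about 4-5 mm off towards +x+y, because I measured while the arm was still settling. I re-grip and recentre it now, waiting for the arm to settle.

```bash
python3 -m inch '[[1,0,0,-0.5,0,0,0],[1,0,0,-0.4,0,0,0],[1,0,0,-0.3,0,0,0],[1,0,0,0,0,0,0],[1,0,0,0,0,0,0]]'
python3 -m inch '[[1,0,0,-0.02,0,0,0],[-1,0,0,0,0,0,0],[-1,0,0,0,0,0,0],[-1,0,0,0,0,0,0],[-1,0,0,0,0,0,0]]' 20
```

```text
time_s: 11.85
ee_pos: [0.6333, 0.313, 0.0421]
tool_rot: [-0.02, 1.0, -0.0, -0.0]
contact_force: [0.4, 0.2, 1.0]
finger_gap: 0.0854
grip_force: 0.0
time_s: 12.48
ee_pos: [0.6341, 0.3134, 0.0417]
tool_rot: [-0.02, 1.0, 0.0, 0.001]
contact_force: [-1.6, -0.1, 5.6]
finger_gap: 0.0531
grip_force: 21.7
```

```bash
python3 -m inch '[[-1,0,0,0.04,0,0,0],[-1,-0.04,-0.02,0,0,0,0],[-1,0,0,0,0,0,0],[-1,0,0,-0.04,0,0,0],[-1,0,0,0,0,0,0]]'
python3 -m inch '[[1,0,0,0,0,0,0],[1,0,0,0,0,0,0],[1,0,0,0.3,0,0,0],[1,0,0,0.5,0,0,0],[1,0,0,0.4,0,0,0]]'
python3 -m inch '[[1,0,0,0,0,0,0],[1,0,0,0,0,0,0]]'
python3 - <<'E'
from h import *
check("heart",.629,.311,2.5,"pics/heart5.png",z=.052,zl=.026)
for n in("scene","side"):
    p=cam(n)
    for l,z in(("heart",.026),("mould_heart",0)):print(n,l,[(np.round(pix2w(p,d["position"],z)[:2],4),round(d["conf"],2)) for d in r.landmark_of(p,l)[:2]])
E
```

```text
time_s: 13.1
ee_pos: [0.6292, 0.311, 0.0416]
tool_rot: [-0.02, 1.0, -0.0, -0.001]
contact_force: [-4.5, -1.4, 6.0]
finger_gap: 0.0533
grip_force: 22.0
time_s: 13.72
ee_pos: [0.6298, 0.3112, 0.1618]
tool_rot: [-0.02, 1.0, 0.0, 0.001]
contact_force: [-0.0, -0.0, -0.0]
finger_gap: 0.0859
grip_force: 0.0
time_s: 13.98
ee_pos: [0.6289, 0.3109, 0.1595]
tool_rot: [-0.02, 1.0, -0.0, -0.001]
contact_force: [0.1, -0.8, -0.1]
finger_gap: 0.0858
grip_force: 0.0
tcp [0.6282 0.3106 0.1582] phi 92.3 tz [-0.003 -0.001 -1.   ]
heart 0.88 [0.6319 0.3124 0.026 ]
heart 0.49 [0.6119 0.0327 0.026 ]
scene heart [(array([0.6272, 0.3115]), 0.93)]
scene mould_heart [(array([0.6284, 0.3123]), 0.59)]
side heart [(array([0.6199, 0.3048]), 0.75)]
side mould_heart [(array([0.6257, 0.3132]), 0.81)]
```

```bash
python3 -m inch '[[1,-0.4,-0.05,0,0,0,-0.053],[1,-0.4,-0.05,0,0,0,-0.053],[1,-0.4,-0.05,0,0,0,-0.053],[1,-0.4,-0.05,0,0,0,-0.052],[1,-0.38,-0.05,0,0,0,0]]'
python3 -m inch '[[1,0,0,0,0,0,0],[1,0,0,0,0,0,0],[1,0,0,0,0,0,0]]'
python3 - <<'E'
from h import *
check("guitar",.430,.285,-36,"pics/g1.png",z=.028)
E
```

```text
time_s: 15.0
ee_pos: [0.43, 0.2859, 0.1603]
tool_rot: [0.307, 0.952, 0.0, 0.0]
contact_force: [-0.0, -0.2, 0.6]
finger_gap: 0.0856
grip_force: 0.0
time_s: 15.38
ee_pos: [0.4328, 0.2864, 0.1608]
tool_rot: [0.306, 0.952, 0.0, 0.001]
contact_force: [0.9, 0.3, -0.4]
finger_gap: 0.0852
grip_force: 0.0
tcp [0.4327 0.2863 0.1607] phi 54.3 tz [ 0.001  0.    -1.   ]
guitar 0.57 [0.4318 0.2822 0.    ]
```

View pics/g1.png

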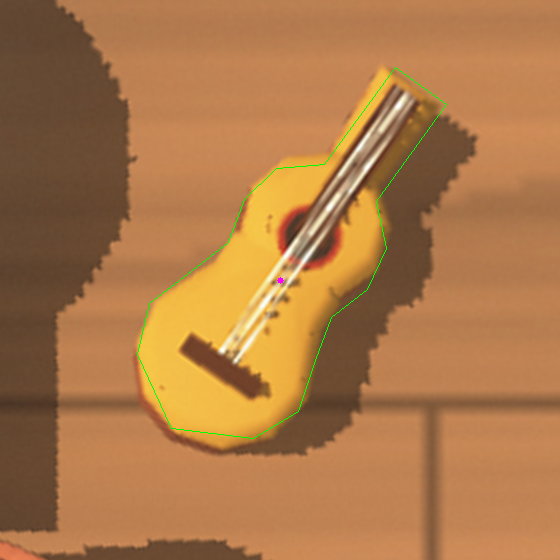

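The outline fits to 1-2 mm, so I descend and grip.

```bash
python3 -m inch '[[1,-0.04,-0.01,-0.5,0,0,0],[1,0,0,-0.45,0,0,0],[1,0,0,-0.35,0,0,0],[1,0,0,-0.18,0,0,0],[1,0,0,0,0,0,0]]'
python3 -m inch '[[-1,0,0,0,0,0,0],[-1,0,0,0,0,0,0],[-1,0,0,0,0,0,0],[-1,0,0,0,0,0,0],[-1,0,0,0,0,0,0]]' 40
```

```text
time_s: 16.1
ee_pos: [0.4268, 0.2846, 0.0112]
tool_rot: [0.306, 0.952, -0.001, -0.001]
contact_force: [-0.3, -0.1, -0.4]
finger_gap: 0.0854
grip_force: 0.0
time_s: 16.73
ee_pos: [0.4284, 0.2857, 0.0142]
tool_rot: [0.306, 0.952, 0.001, 0.001]
contact_force: [-1.3, -0.5, 6.6]
finger_gap: 0.0357
grip_force: 35.2
```

```bash
python3 -m inch '[[-1,0,0,0.3,0,0,0],[-1,0,0,0.5,0,0,0],[-1,0,0,0.5,0,0,0],[-1,0.25,-0.2,0.15,0,0,0.053],[-1,0.4,-0.3,0,0,0,0.053]]'
python3 -m inch '[[-1,0.4,-0.3,0,0,0,0.053],[-1,0.4,-0.3,0,0,0,0.053],[-1,0.4,-0.3,0,0,0,0.054],[-1,0,0,0,0,0,0],[-1,0,0,0,0,0,0]]'
python3 - <<'E'
import h
from h import *
h.Y0=-.44;h.X1=.76
p=cam("side");t=top(p,.036);hsv=cv2.cvtColor(t,cv2.COLOR_BGR2HSV)
m=((hsv[...,2]>175)&(hsv[...,1]<60)).astype(np.uint8)
for c in cv2.findContours(m,cv2.RETR_EXTERNAL,cv2.CHAIN_APPROX_NONE)[0]:
    if cv2.contourArea(c)<2000: continue
    (u,v),wh,a=cv2.minAreaRect(c);b=cv2.boxPoints(((u,v),wh,a));e=max([b[1]-b[0],b[2]-b[1]],key=np.linalg.norm)
    print(round(h.X1-v/1000,4),round(Y1-u/1000,4),np.round(wh),round(np.degrees(np.arctan2(-e[0],-e[1]))%180,1))
check("guitar",.43,.285,0,"pics/x.png")
E
```

```text
time_s: 17.35
ee_pos: [0.4937, 0.236, 0.1603]
tool_rot: [0.14, 0.99, 0.001, 0.002]
contact_force: [0.1, -0.3, -1.5]
finger_gap: 0.0356
grip_force: 36.3
time_s: 17.98
ee_pos: [0.6115, 0.1451, 0.1569]
tool_rot: [-0.106, 0.994, 0.0, -0.001]
contact_force: [-1.0, -0.1, -1.2]
finger_gap: 0.0357
grip_force: 36.3
0.4568 -0.1323 [43. 93.] 148.0
0.6097 -0.2991 [138.  91.] 11.9
0.6336 0.3098 [138.  92.] 2.6
0.6452 0.1296 [138.  92.] 12.1
0.6789 -0.128 [91. 89.] 78.5
tcp [0.611  0.1459 0.1569] phi 102.2 tz [-0.001  0.    -1.   ]
guitar 0.97 [0.6897 0.166  0.    ]
guitar 0.53 [0.6316 0.3117 0.    ]
```

```bash
python3 -m inch '[[-1,0.27,-0.18,-0.2,0,0,0],[-1,0,0,-0.4,0,0,0],[-1,0,0,-0.3,0,0,0],[-1,0,0,0,0,0,0],[-1,0,0,0,0,0,0]]'
python3 - <<'E'
from h import *
o=r.get_obs();print(o["ee_pos"]);p=cam("wrist");z=o["ee_pos"][2]-.0135
print([(np.round(pix2w(p,d["position"],z)[:2],4),round(d["conf"],2)) for d in r.landmark_of(p,"guitar")[:2]],[(np.round(pix2w(p,d["position"],0)[:2],4),round(d["conf"],2)) for d in r.landmark_of(p,"mould_guitar")[:2]])
cv2.imwrite("pics/g2.png",p["image"])
E
```

```text
time_s: 18.75
ee_pos: [0.6399, 0.1279, 0.0687]
tool_rot: [-0.107, 0.994, -0.0, 0.001]
contact_force: [-0.0, 0.3, -0.3]
finger_gap: 0.0357
grip_force: 36.4
[0.63990851 0.12785162 0.06867438]
[(array([0.6403, 0.1289]), 0.67)] []
```

```bash
python3 -m inch '[[-1,-0.01,0,-0.15,0,0,0],[-1,0,0,-0.1,0,0,0],[-1,0,0,-0.03,0,0,0],[-1,0,0,0,0,0,0],[-1,0,0,0,0,0,0]]'
```

```text
time_s: 19.52
ee_pos: [0.6376, 0.127, 0.0402]
tool_rot: [-0.106, 0.994, -0.0, -0.001]
contact_force: [-5.3, -0.2, 7.6]
finger_gap: 0.0354
grip_force: 35.8
```

```bash
python3 -m inch '[[0.4,0,0,0,0,0,0],[1,0,0,0,0,0,0],[1,0,0,0,0,0,0],[1,0,0,0.3,0,0,0],[1,0,0,0.5,0,0,0]]'
python3 -m inch '[[1,0,0,0.4,0,0,0],[1,0,0,0,0,0,0],[1,0,0,0,0,0,0]]'
python3 - <<'E'
from h import *
check("guitar",.639,.129,12.2,"pics/g3.png",z=.054,zl=.026)
check("guitar",.639,.129,12.2,"pics/x.png",lab="mould_guitar")
for n in("scene","side"):
    p=cam(n)
    for l,z in(("guitar",.026),("mould_guitar",0)):print(n,l,[(np.round(pix2w(p,d["position"],z)[:2],4),round(d["conf"],2)) for d in r.landmark_of(p,l)[:2]])
E
```

```text
time_s: 20.15
ee_pos: [0.6359, 0.1268, 0.1168]
tool_rot: [-0.106, 0.994, 0.0, -0.003]
contact_force: [0.8, 0.5, 0.0]
finger_gap: 0.0857
grip_force: 0.0
time_s: 20.52
ee_pos: [0.6378, 0.1271, 0.1585]
tool_rot: [-0.106, 0.994, -0.0, -0.001]
contact_force: [0.4, 0.0, -0.9]
finger_gap: 0.0853
grip_force: 0.0
tcp [0.6371 0.127  0.1574] phi 102.2 tz [-0.003 -0.    -1.   ]
guitar 0.57 [0.6421 0.128  0.026 ]
tcp [0.6367 0.1269 0.1567] phi 102.2 tz [-0.004 -0.    -1.   ]
scene guitar [(array([0.6341, 0.1205]), 0.9)]
scene mould_guitar [(array([0.6307, 0.1267]), 0.89)]
side guitar [(array([0.6187, 0.3036]), 0.75), (array([0.6399, 0.1317]), 0.56)]
side mould_guitar [(array([0.642, 0.122]), 0.81)]
```

```bash
python3 -m inch '[[1,-0.47,0.03,0,0,0,0],[1,-0.47,0.03,0,0,0,0],[1,-0.47,0.03,0,0,0,0],[1,-0.47,0.03,0,0,0,0],[1,0,0,0,0,0,0]]'
python3 -m inch '[[1,0,0,0,0,0,0],[1,0,0,0,0,0,0]]'
python3 - <<'E'
from h import *
check("sun",.449,.139,0,"pics/s1.png",z=.028)
p=cam("wrist");im=zoom(p,(.449,.139),.025);hsv=cv2.cvtColor(im,cv2.COLOR_BGR2HSV)
m=((hsv[...,0]>95)&(hsv[...,0]<125)&(hsv[...,1]>80)).astype(np.uint8);c=max(cv2.findContours(m,0,1)[0],key=cv2.contourArea)
(u,v),rr=cv2.minEnclosingCircle(c);print(.449-(v-280)/4000,.139-(u-280)/4000,rr/4)
E
```

```text
time_s: 21.65
ee_pos: [0.4463, 0.1392, 0.1579]
tool_rot: [-0.107, 0.994, 0.0, -0.002]
contact_force: [-0.5, -0.3, -0.0]
finger_gap: 0.0851
grip_force: 0.0
time_s: 21.9
ee_pos: [0.4522, 0.1391, 0.1602]
tool_rot: [-0.106, 0.994, -0.0, 0.001]
contact_force: [0.2, 0.7, -0.1]
finger_gap: 0.0852
grip_force: 0.0
tcp [0.4521 0.1391 0.16  ] phi 102.2 tz [ 0.002  0.    -1.   ]
sun 0.61 [0.4506 0.1402 0.    ]
0.45193999481201175 0.14085557556152345 28.35879135131836
```

```bash
python3 -m inch '[[1,0,0.015,-0.5,0,0,0],[1,0,0,-0.45,0,0,0],[1,0,0,-0.35,0,0,0],[1,0,0,-0.17,0,0,0],[1,0,0,0,0,0,0]]'
python3 -m inch '[[-1,0,0,0,0,0,0],[-1,0,0,0,0,0,0],[-1,0,0,0,0,0,0],[-1,0,0,0,0,0,0]]' 40
python3 -m inch '[[-1,0,0,0.3,0,0,0],[-1,0,0,0.5,0,0,0],[-1,0,0,0.5,0,0,0],[-1,0,0,0.15,0,0,0],[-1,0,0,0,0,0,0]]'
```

```text
time_s: 22.68
ee_pos: [0.4497, 0.1404, 0.0113]
tool_rot: [-0.106, 0.994, -0.0, -0.001]
contact_force: [0.7, 0.0, -0.6]
finger_gap: 0.085
grip_force: 0.0
time_s: 23.18
ee_pos: [0.4523, 0.1408, 0.0146]
tool_rot: [-0.107, 0.994, -0.0, 0.002]
contact_force: [-1.3, -1.3, 4.7]
finger_gap: 0.0553
grip_force: 41.5
time_s: 23.8
ee_pos: [0.4511, 0.1407, 0.1585]
tool_rot: [-0.106, 0.994, 0.0, 0.002]
contact_force: [0.1, -0.1, -1.9]
finger_gap: 0.0551
grip_force: 43.5
```

```bash
python3 -m inch '[[-1,0,-0.4,0,0,0,0],[-1,0,-0.5,0,0,0,0],[-1,0,-0.5,0,0,0,0],[-1,0.1,-0.5,0,0,0,0],[-1,0.3,-0.5,0,0,0,0]]'
python3 -m inch '[[-1,0.45,-0.24,0,0,0,0],[-1,0.45,0,0,0,0,0],[-1,0.45,0,0,0,0,0],[-1,0.2,0,0,0,0,0],[-1,0,0,0,0,0,0]]'
python3 -m inch '[[-1,0,0,0,0,0,0],[-1,0,0,0,0,0,0]]'
python3 - <<'E'
from h import *
o=r.get_obs();print(o["ee_pos"]);p=cam("wrist");z=o["ee_pos"][2]-.0135
print([(np.round(pix2w(p,d["position"],z)[:2],4),round(d["conf"],2)) for d in r.landmark_of(p,"sun")[:2]],[(np.round(pix2w(p,d["position"],0)[:2],4),round(d["conf"],2)) for d in r.landmark_of(p,"mould_sun")[:2]])
E
```

```text
time_s: 24.42
ee_pos: [0.4875, -0.1, 0.1539]
tool_rot: [-0.106, 0.994, 0.002, -0.003]
contact_force: [1.5, 0.5, -0.5]
finger_gap: 0.0553
grip_force: 43.5
time_s: 25.05
ee_pos: [0.6445, -0.1229, 0.1534]
tool_rot: [-0.107, 0.994, 0.001, -0.003]
contact_force: [0.5, 0.3, -1.8]
finger_gap: 0.0555
grip_force: 43.5
time_s: 25.3
ee_pos: [0.6438, -0.1232, 0.1563]
tool_rot: [-0.106, 0.994, 0.0, -0.001]
contact_force: [0.1, -0.2, -1.2]
finger_gap: 0.0549
grip_force: 43.5
[ 0.64379363 -0.12317673  0.15626436]
[(array([ 0.6417, -0.1249]), 0.85), (array([ 0.5056, -0.062 ]), 0.37)] [(array([ 0.6559, -0.1203]), 0.55), (array([0.642 , 0.1267]), 0.53)]
```

```bash
python3 -m inch '[[-1,0.12,0.01,-0.2,0,0,0],[-1,0,0,-0.4,0,0,0],[-1,0,0,-0.3,0,0,0],[-1,0,0,-0.1,0,0,0],[-1,0,0,0,0,0,0]]'
python3 -m inch '[[-1,0,0,-0.1,0,0,0],[-1,0,0,-0.03,0,0,0],[-1,0,0,0,0,0,0],[-1,0,0,0,0,0,0]]'
```

```text
time_s: 26.08
ee_pos: [0.657, -0.1224, 0.0571]
tool_rot: [-0.106, 0.994, 0.0, -0.0]
contact_force: [0.1, -0.9, -0.5]
finger_gap: 0.0557
grip_force: 43.5
time_s: 26.58
ee_pos: [0.6577, -0.1225, 0.0448]
tool_rot: [-0.106, 0.994, -0.0, 0.0]
contact_force: [-0.0, -0.5, -1.6]
finger_gap: 0.055
grip_force: 43.5
```

```bash
python3 -m inch '[[-1,-0.015,0,-0.02,0,0,0],[-1,0,0,-0.015,0,0,0],[-1,0,0,0,0,0,0]]'
python3 -m inch '[[0.4,0,0,0,0,0,0],[1,0,0,0,0,0,0],[1,0,0,0,0,0,0],[1,0,0,0.3,0,0,0],[1,0,0,0.5,0,0,0]]'
python3 -m inch '[[1,0,0,0.4,0,0,0],[1,0,0,0,0,0,0],[1,0,0,0,0,0,0]]'
python3 - <<'E'
from h import *
check("sun",.655,-.122,0,"pics/s3.png",z=.054,zl=.026)
for n in("scene","side"):
    p=cam(n)
    for l,z in(("sun",.026),("mould_sun",0)):print(n,l,[(np.round(pix2w(p,d["position"],z)[:2],4),round(d["conf"],2)) for d in r.landmark_of(p,l)[:2]])
E
```

```text
time_s: 26.95
ee_pos: [0.6557, -0.1224, 0.0408]
tool_rot: [-0.106, 0.994, 0.0, -0.0]
contact_force: [-0.8, -0.0, -1.6]
finger_gap: 0.0555
grip_force: 43.5
time_s: 27.58
ee_pos: [0.6536, -0.1218, 0.1187]
tool_rot: [-0.106, 0.994, 0.001, -0.003]
contact_force: [1.3, -1.0, 0.2]
finger_gap: 0.0855
grip_force: 0.0
time_s: 27.95
ee_pos: [0.6554, -0.1223, 0.1603]
tool_rot: [-0.106, 0.994, 0.0, -0.0]
contact_force: [-0.5, 0.1, -0.5]
finger_gap: 0.0854
grip_force: 0.0
tcp [ 0.6546 -0.1221  0.159 ] phi 102.2 tz [-0.003  0.001 -1.   ]
sun 0.7 [ 0.6545 -0.1222  0.026 ]
scene sun [(array([ 0.6579, -0.1137]), 0.81)]
scene mould_sun [(array([ 0.6566, -0.1157]), 0.57), (array([0.629 , 0.1301]), 0.43)]
side sun [(array([ 0.6496, -0.1282]), 0.69)]
side mould_sun [(array([ 0.6607, -0.1213]), 0.84), (array([0.6262, 0.0076]), 0.28)]
```

```bash
python3 -m inch '[[1,-0.41,0.01,0,0,0,-0.05],[1,-0.41,0.01,0,0,0,-0.05],[1,-0.41,0.01,0,0,0,-0.05],[1,-0.41,0.01,0,0,0,-0.05],[1,-0.41,0.01,0,0,0,-0.046]]'
python3 -m inch '[[1,0,0,0,0,0,0],[1,0,0,0,0,0,0],[1,0,0,0,0,0,0]]'
python3 - <<'E'
from h import *
check("wing",.450,-.117,-32,"pics/x.png")
p=cam("wrist");k=dict(s=2.5,w=75);k={"s":2.5,"w":76}
a=over(zoom(p,(.45,-.117),.028,s=2.5,w=76),(.45,-.117),"wing",.45,-.117,-32,s=2.5,w=76)
b=over(zoom(p,(.603,-.299),.036,s=2.5,w=76),(.603,-.299),"wing",.603,-.299,11.9,grow=6,s=2.5,w=76)
for l,z in(("wing",0),("mould_wing",0)):print(l,[(np.round(pix2w(p,d["position"],z)[:2],4),round(d["conf"],2)) for d in r.landmark_of(p,l)[:2]])
cv2.imwrite("pics/wing1.png",np.hstack([a,b]))
E
```

```text
time_s: 28.98
ee_pos: [0.4496, -0.1174, 0.1608]
tool_rot: [0.278, 0.96, -0.0, 0.0]
contact_force: [-0.5, -0.2, 0.8]
finger_gap: 0.0853
grip_force: 0.0
time_s: 29.35
ee_pos: [0.4523, -0.1178, 0.1614]
tool_rot: [0.276, 0.961, -0.0, 0.001]
contact_force: [-0.7, 0.2, -0.1]
finger_gap: 0.0857
grip_force: 0.0
tcp [ 0.4522 -0.1177  0.1613] phi 58.0 tz [ 0.001 -0.    -1.   ]
wing 0.98 [ 0.4505 -0.1197  0.    ]
wing 0.88 [ 0.2997 -0.3492  0.    ]
wing [(array([ 0.4513, -0.119 ]), 0.81)]
mould_wing []
```

View pics/wing1.png

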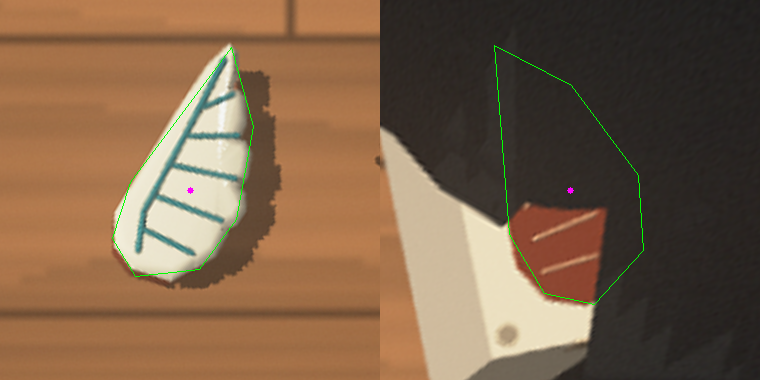

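The wing outline fits, and the visible corner of its mould agrees with (0.603,-0.299).

```bash
python3 -m inch '[[1,0,0,-0.5,0,0,0],[1,0,0,-0.45,0,0,0],[1,0,0,-0.35,0,0,0],[1,0,0,-0.18,0,0,0],[1,0,0,0,0,0,0]]'
python3 -m inch '[[-1,0,0,0,0,0,0],[-1,0,0,0,0,0,0],[-1,0,0,0,0,0,0],[-1,0,0,0,0,0,0]]' 40
python3 -m inch '[[-1,0,0,0.3,0,0,0],[-1,0,0,0.5,0,0,0],[-1,0,0,0.5,0,0,0],[-1,0,0,0.15,0,0,0],[-1,0,0,0,0,0,0]]'
```

```text
time_s: 30.22
ee_pos: [0.4493, -0.1167, 0.0111]
tool_rot: [0.276, 0.961, 0.0, -0.002]
contact_force: [0.2, -0.2, -0.1]
finger_gap: 0.085
grip_force: 0.0
time_s: 30.72
ee_pos: [0.4522, -0.1181, 0.0144]
tool_rot: [0.276, 0.961, -0.0, 0.001]
contact_force: [-1.5, -0.1, 6.7]
finger_gap: 0.0434
grip_force: 41.1
time_s: 31.35
ee_pos: [0.4512, -0.1175, 0.1582]
tool_rot: [0.276, 0.961, -0.0, 0.001]
contact_force: [0.0, -0.4, -3.2]
finger_gap: 0.0436
grip_force: 42.2
```

```bash
python3 -m inch '[[-1,0.28,-0.34,0,0,0,0.049],[-1,0.28,-0.34,0,0,0,0.049],[-1,0.28,-0.34,0,0,0,0.049],[-1,0.28,-0.34,0,0,0,0.049],[-1,0.28,-0.34,0,0,0,0.048]]'
python3 -m inch '[[-1,0,0,0,0,0,0],[-1,0,0,0,0,0,0],[-1,0,0,0,0,0,0]]'
python3 - <<'E'
from h import *
o=r.get_obs();print(o["ee_pos"]);p=cam("wrist");z=o["ee_pos"][2]-.0135
print([(np.round(pix2w(p,d["position"],z)[:2],4),round(d["conf"],2)) for d in r.landmark_of(p,"wing")[:2]],[(np.round(pix2w(p,d["position"],0)[:2],4),round(d["conf"],2)) for d in r.landmark_of(p,"mould_wing")[:2]])
c=(.603,-.299)
b=over(zoom(p,c,.036,s=2.5,w=76),c,"wing",*c,11.9,grow=6,s=2.5,w=76)
zt=o["ee_pos"][2]-.0135+.028;c=tuple(o["ee_pos"][:2])
a=over(zoom(p,c,zt,s=2.5,w=76),c,"wing",*c,11.9,s=2.5,w=76)
cv2.imwrite("pics/wing2.png",np.hstack([a,b]))
E
```

```text
time_s: 31.98
ee_pos: [0.5896, -0.2872, 0.153]
tool_rot: [-0.106, 0.994, 0.002, -0.003]
contact_force: [0.7, 0.2, -2.2]
finger_gap: 0.0433
grip_force: 42.1
time_s: 32.35
ee_pos: [0.5894, -0.2859, 0.1561]
tool_rot: [-0.103, 0.995, 0.001, -0.001]
contact_force: [-0.6, 0.8, -2.0]
finger_gap: 0.0434
grip_force: 42.2
[ 0.58943252 -0.28586501  0.15613612]
[(array([ 0.59  , -0.2849]), 0.79), (array([ 0.5796, -0.0758]), 0.63)] [(array([ 0.6022, -0.2996]), 0.73)]
```

View pics/wing2.png

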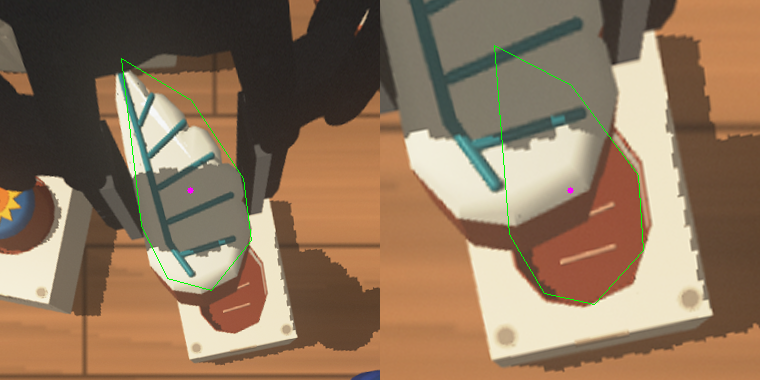

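The held wing sits at the TCP with the right yaw: its teal midline turned 44° between pick and now, as commanded. The mould is at (0.603,-0.2995).

```bash
python3 -m inch '[[-1,0.135,-0.135,-0.2,0,0,0],[-1,0,0,-0.4,0,0,0],[-1,0,0,-0.3,0,0,0],[-1,0,0,-0.1,0,0,0],[-1,0,0,0,0,0,0]]'
python3 -m inch '[[-1,0,0,-0.1,0,0,0],[-1,0,0,0,0,0,0],[-1,0,0,0,0,0,0]]'
```

```text
time_s: 33.12
ee_pos: [0.6041, -0.3005, 0.0577]
tool_rot: [-0.103, 0.995, 0.0, -0.0]
contact_force: [0.4, 0.1, -1.3]
finger_gap: 0.0431
grip_force: 42.2
time_s: 33.5
ee_pos: [0.6047, -0.3011, 0.0485]
tool_rot: [-0.103, 0.995, -0.0, 0.0]
contact_force: [-0.1, -0.5, -1.5]
finger_gap: 0.0434
grip_force: 42.2
```

```bash
python3 -m inch '[[-1,-0.01,0.01,-0.04,0,0,0],[-1,0,0,-0.03,0,0,0],[-1,0,0,0,0,0,0],[-1,0,0,0,0,0,0]]'
```

```text
time_s: 34.0
ee_pos: [0.6033, -0.2999, 0.0406]
tool_rot: [-0.103, 0.995, 0.0, -0.0]
contact_force: [0.4, 0.8, -0.6]
finger_gap: 0.0434
grip_force: 42.2
```

Now I release, rise, back away over the centre and take a composed check picture.

```bash
python3 -m inch '[[0.4,0,0,0,0,0,0],[1,0,0,0,0,0,0],[1,0,0,0,0,0,0],[1,0,0,0.3,0,0,0],[1,0,0,0.5,0,0,0]]'
python3 -m inch '[[1,-0.1,0.3,0.5,0,0,0],[1,-0.3,0.4,0.3,0,0,0],[1,-0.4,0.4,0.2,0,0,0],[1,-0.4,0.4,0,0,0,0],[1,-0.3,0.4,0,0,0,0]]'
python3 -m inch '[[1,0,0,0,0,0,0],[1,0,0,0,0,0,0]]'
python3 - <<'E'
from h import *
M=dict(wing=(.603,-.299),guitar=(.639,.129),heart=(.629,.311),sun=(.655,-.122))
rows=[]
for n in("scene","side","wrist"):
    p=cam(n);row=[]
    for l,c in M.items():
        row.append(zoom(p,c,.045,s=2 if 0 else 1.6,w=60))
        print(n,l,[(np.round((pix2w(p,d["position"],.026)[:2]-c)*1000,1),round(d["conf"],2)) for d in r.landmark_of(p,l)[:4] if np.linalg.norm(pix2w(p,d["position"],.026)[:2]-c)<.04])
    for l,z in(("musician",0),("pestle",.014)):print(l,[np.round(pix2w(p,d["position"],z)[:2],3) for d in r.landmark_of(p,l)[:1]])
    rows.append(np.hstack(row))
cv2.imwrite("pics/final.png",np.vstack(rows));print(rows[0].shape)
E
```

```text
time_s: 34.62
ee_pos: [0.6014, -0.2987, 0.1188]
tool_rot: [-0.103, 0.995, 0.002, -0.002]
contact_force: [0.7, -1.0, 0.6]
finger_gap: 0.0853
grip_force: 0.0
time_s: 35.25
ee_pos: [0.4521, -0.1088, 0.2215]
tool_rot: [-0.103, 0.995, -0.0, 0.001]
contact_force: [0.7, 1.0, -0.0]
finger_gap: 0.0854
grip_force: 0.0
time_s: 35.5
ee_pos: [0.4541, -0.1104, 0.2215]
tool_rot: [-0.103, 0.995, -0.001, 0.001]
contact_force: [0.4, 0.1, -0.3]
finger_gap: 0.085
grip_force: 0.0
scene wing [(array([ 3.5, -0.4]), 0.56)]
scene guitar []
scene heart [(array([ 0.7, -2.1]), 0.87)]
scene sun [(array([2.1, 3.8]), 0.62)]
musician [array([0.62 , 0.001])]
pestle [array([ 0.449, -0.003])]
side wing [(array([ 3.6, -1.6]), 0.9)]
side guitar [(array([-5. , -9.7]), 0.96)]
side heart [(array([-6.3, -4.6]), 0.72)]
side sun [(array([-4.8, -7.7]), 0.88)]
musician [array([ 0.625, -0.001])]
pestle [array([ 0.461, -0.013])]
wrist wing [(array([4.5, 2.7]), 0.95)]
wrist guitar []
wrist heart [(array([2.1, 6.9]), 0.75)]
wrist sun [(array([-0.4, -0. ]), 0.81)]
musician [array([0.618, 0.006])]
pestle [array([0.459, 0.003])]
(192, 768, 3)
```

View pics/final.png

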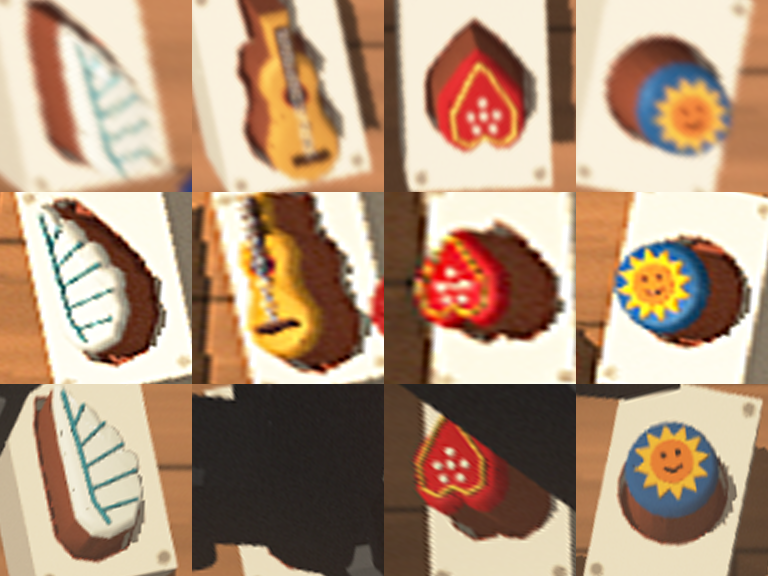

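The final picture shows all four samples lying in their cavities, with offsets mostly under 5 mm. The larger side-view readings are parallax, and the near wrist views gave 0-5 mm. The gold-line length on the heart matches a flat pose, and the musician and pestle have not moved. I hand the job in.

```bash
python3 -c "
from h import *
print(r.job_done())"
```

```text
the job is handed in; nothing more can be done
None
```

I laid all four samples in their matching moulds and handed the job in at about 36 s. The last pictures show each one in its cavity and apparently flat, and the musician and pestle still in place; the hand-in gave no verdict.

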